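# Stow the dial gauges and bolt the retaining bar

## Task

Stow the dial gauges for transport: take the stray clamp block out of the carrier's middle bay and set it down right way up on the bench or the cardboard mat beside the carrier, draw the carrier's barrel bolt out of the way (its handle has to be lifted clear of the notch first), and stand every gauge that is there upright in a bay of its own in the carrier, gently, for they are top-heavy and must not fall over. Then lay the retaining bar across the two posts above them, and shoot the bolt home over the end of the bar with its handle dropped back into the notch. Leave the other things on the bench where they are.

Things in the scene. Friction and masses are not known exactly. Their poses are not given: they have to be found in the camera images.
- carrier: aluminium carrier, fixed; base 78 x 262 x 8 mm, origin at the centre of its underside, y along its length, front -x. Three bays between two posts 52 x 22 mm (x, y), 175 mm tall, at y = -116 and +116 mm; a barrel bolt on a bracket stands out beyond the right (-y) post to y = -237 mm, 205 mm up. Stowed gauges reach 170 mm above the bench, 5 mm under the bar
- bay0 (a point): centre of the floor of the right (-y) bay of the carrier. The bays lie side by side along the carrier's y, 66 mm apart; each floor is 62 x 60 mm (x, y), 8 mm above the bench, with lips 8 mm high round it. Any gauge may stand in any bay
- bay1 (a point): centre of the floor of the middle bay of the carrier. The bays lie side by side along the carrier's y, 66 mm apart; each floor is 62 x 60 mm (x, y), 8 mm above the bench, with lips 8 mm high round it. Any gauge may stand in any bay
- bay2 (a point): centre of the floor of the left (+y) bay of the carrier. The bays lie side by side along the carrier's y, 66 mm apart; each floor is 62 x 60 mm (x, y), 8 mm above the bench, with lips 8 mm high round it. Any gauge may stand in any bay
- saddle_right (a point): centre of the saddle floor on top of the right (-y) post, beside the bolt, 175 mm above the bench; the saddle is open upwards and along the carrier's y, between two cheeks 32 mm apart that rise 21 mm above its floor; axes as the carrier's
- saddle_left (a point): the same on the left (+y) post: centre of the saddle floor, 175 mm above the bench; axes as the carrier's
- bolt (a joint): barrel bolt, a 10 mm rod along the carrier's y, axis 195 mm above the bench: m that it is drawn out to the right (-y). 0 home: it lies over the right saddle, its underside 15 mm above the saddle floor, so the bar can go neither in nor out; 0.040 fully drawn: its tip is 8 mm clear of the end of a centred bar. Friction about 1 N; stays where it is left
- bolt_handle (a joint): handle, turning about the bolt's axis: rad lifted; 0 level, to the carrier's front (-x), in a notch; 1.4 nearly upright. One notch at home, one at fully drawn; a ridge between them stops the bolt sliding unless the handle is raised over about 0.6 rad (raise it to 0.9). Let go, it falls back by its weight
- bolt_knob (a point): centre of the black ball, 18 mm across, on the end of the bolt's handle, 55 mm from the bolt's axis (arm 7 mm thick). At handle 0 it is in front (-x) of the axis, 195 mm above the bench. Its x axis points to the bolt's axis, y along the bolt. Pinch it from above, fingers closing along y: it turns between them as it is lifted
- bar: retaining bar, flat steel 24 x 252 x 12 mm (x, y, z), 0.2 kg, lying on the bench, with a black upright grip in the middle of its top, 16 x 44 mm (x, y), from 12 to 52 mm above its underside. Origin: centre of the underside; y along its length. Either end may go to either post
- bar_end_a (a point): on the underside of the bar, 116 mm from its middle towards its -y end, where it rests on a saddle
- bar_end_b (a point): on the underside of the bar, 116 mm from its middle towards its +y end, where it rests on a saddle
- stray_block: dark clamp block lying in the middle bay, its length along the carrier's y: 25 x 52 x 21 mm (its own x, y, z), 0.05 kg; origin at the centre of its underside, z up. Its sides (x, 24 mm apart) are free from its underside to 15 mm up: grip it there, from above
- mat_spot (a point): a clear spot on top of the cardboard mat left of the carrier, 5 mm above the bench (the mat is 5 mm thick), where the stray block may be set down
- gauge_1: dial gauge on a slim post (2 or 3 present, all alike): foot 40 mm across, 7 mm thick; post 12 mm; on top a heavy dial, a disc 44 mm across, 22 mm thick, flat faces to the gauge's own -x (white) and +x, centre 140 mm up: grip it across these. 162 mm tall, 0.22 kg, centre of mass about 110 mm up: falls if tilted 10 degrees. Origin: centre of the foot's underside, z up the post
- gauge_2: dial gauge on a slim post (2 or 3 present, all alike): foot 40 mm across, 7 mm thick; post 12 mm; on top a heavy dial, a disc 44 mm across, 22 mm thick, flat faces to the gauge's own -x (white) and +x, centre 140 mm up: grip it across these. 162 mm tall, 0.22 kg, centre of mass about 110 mm up: falls if tilted 10 degrees. Origin: centre of the foot's underside, z up the post
- gauge_3: dial gauge on a slim post (2 or 3 present, all alike): foot 40 mm across, 7 mm thick; post 12 mm; on top a heavy dial, a disc 44 mm across, 22 mm thick, flat faces to the gauge's own -x (white) and +x, centre 140 mm up: grip it across these. 162 mm tall, 0.22 kg, centre of mass about 110 mm up: falls if tilted 10 degrees. Origin: centre of the foot's underside, z up the post
- block_a: bystander: dark clamp block, 24 x 60 x 29 mm, among the gauges
- block_b: bystander: dark clamp block, 25 x 55 x 28 mm, among the gauges
- block_c: bystander: dark clamp block, 26 x 64 x 29 mm, on the cardboard mat at the left
- block_d: bystander: dark clamp block, 26 x 62 x 28 mm, behind the carrier
- casting: bystander: grey casting, 60 x 110 x 28 mm, behind the carrier
- cap: bystander: red cap, 33 mm across, 14 mm high, on the mat behind the carrier
Things that resemble listed ones, but are neither listed nor needed, are in the scene too. Leave any purple look-alike of the stray_block alone.

How it is judged:
By the outcome, as a careful person would: the job done as asked, in the order asked, and still so for the second after the job is handed in, with the robot touching nothing.
Of gauge_1, gauge_2, gauge_3 only 2 to 3 are there at a start; the rules pass over those that are not, and their reading is None.
At some moment in a run one of bar may be knocked a few centimetres aside while the robot is not near it.
It also fails if it takes over 210 s, if anything falls off the work surface, if the arm or the gripper's body presses on something with over 40 N, if the wrist force passes 120 N, or if a joint passes its speed limit or range.

## Robot

A 6-joint arm with a two-finger parallel gripper is mounted at the origin on a cart in front of the work surface, level with it; the furniture and walls round the work are solid. World frame = base frame: x ahead of the robot, y to its left, z up, the work surface at z = 0. Lengths are in m, angles in rad, forces in N, time in s.
With the tool pointing down it reaches from about 0.3 to 0.875 m from the base axis. Payload 6.4 kg.
Tool frame: the origin (TCP) lies on the front face of the gripper's body, between the roots of the fingers; the fingertips stand 73 mm ahead of it and the grasp point (between the pads) lies 54 mm ahead of it (robot.grip_point_offset is the distance from the TCP to the grasp point, in m); z points along the fingers, y is the line along which they close (so a half turn about z gives the same grasp; the last joint's range is limited). The gripper opens to 85 mm and grips with 20 to 120 N. Pads are 22 mm wide; open, the fingers measure 114 mm over their backs; the gripper's body (76 mm by 85 mm) begins 54 mm behind the grasp point. The pads swing forward as they close: fully open they stand 13 mm farther back than shut.
Start: joints at [-1.358, 0.181, 1.607, -0, 1.354, -0.206], TCP at [0.234, -0.525, 0.304] pointing down, gripper open.
Joint ranges: [-2.99, 2.99], [-0.89, 2.07], [0.3, 2.58], [-1.14, 4.28], [0, 2.63], [-3.12, 3.12]. Speed limits (rad/s): [2.57, 2.57, 3.01, 3.14, 3.14, 3.14].

## Interface

Orientations are given as a 3x3 rotation matrix whose columns are the frame's x, y, z axes.
In Python, from rig import robot, kinematics, monitor, vision, look_for gives the robot as it stands. The module is installed in compiled form; this text tells all that it offers. Calls block until the motion is done:
- robot.movep(position, orientation): joint-space move of the TCP to a pose.
- robot.move_linear(position, velocity=0.15, frame=None): straight line of the TCP; frame=None keeps the orientation; velocity is the mean speed in m/s.
- robot.movej(angles): joint-space move.
- robot.set_gripper(opening, strength=None): finger opening in m; strength is the grip in N (None keeps the last); returns when the fingers have stopped.
- robot.dwell(seconds).
- kinematics.ik(position, orientation): joint angles nearest the present ones, or None.
- monitor.sense(): the state.
- vision.read_camera(name): name is "scene" or "top" or "wrist"; returns the picture (420x560x3 uint8, blue, green, red); there is no depth.
- vision.camera_model(name): a dict with "fov_y" (degrees; the focal length in pixels is half the picture's height over the tangent of half this angle, whatever the lens; pixels are square), "cx", "cy" (the principal point, pixels), "xyz" and "orientation" of the camera in the world. Camera axes: x right, y down, z forward; pixel columns grow to the right and rows downward; lengths in m; the calibration is good to about 2 mm. A picture is of the moment at which its call begins: read the wrist's pose just before it. camera_model takes no time and is no camera call; for the wrist camera it gives the pose at the moment of the call.
A pose or a line that the arm cannot do raises robot.MotionError and nothing moves.
- robot.close_job(): hands the job in; it is judged then, once.
Trained networks look in the newest picture that a camera, given by its name, has taken for a name from the list of things; names that differ only in an ending like _2 or _b are one class to them, and where a whole thing is asked for, a point or a joint stands for the part that bears it (a point fixed in the world has none). Each returns a list of dicts, best first, with "score" (0 to 1); they miss things now and then, are a little off and sometimes report something else, mostly with a low value. They report only what shows in the picture. A call takes as long as a camera call. They do not tell look-alikes from the thing itself.
- look_for(camera, name): "at" ([x, y, z] in m, in world coordinates, good to about 4 mm: the middle of the surface that is visible of it).
The state is a dict: "t": time; "joint_pos": joint angles; "qd": joint speeds; "joint_efforts": joint torques, N m; "ee_pos": TCP position; "tcp_rot": TCP orientation; "force": force on the tool from outside, world axes, zero at the start; "ft_torque": the same for the moment, N m; "finger_gap": finger opening in m; "gripper_force": force on a finger pad.
Only numpy, scipy, OpenCV 4.12 (cv2) and the standard library are available. Lean on these libraries where they do the work, as an engineer would, in place of code of your own. Each camera call takes 0.05 s, during which the arm holds its last target. There are 200 camera calls.

## Working session

There is one attempt and no reset: what is moved stays moved. The work goes in short steps, each a Python script; the robot and the scene stay as the last script left them, time stands still between calls to the robot, and variables do not carry over. Pictures are saved under pics/ and viewed, at most 14 in all, crops included, and the job is handed in when it is done.

```bash
mkdir -p pics; cat > h.py <<'E'
import numpy as np, cv2
from rig import robot, kinematics, monitor, vision, look_for
def K(m): return 210/np.tan(np.radians(m["fov_y"])/2)
def proj(m,p):
    R=np.array(m["orientation"]);c=R.T@(np.array(p)-np.array(m["xyz"]));f=K(m)
    return np.array([m["cx"]+f*c[0]/c[2],m["cy"]+f*c[1]/c[2]])
def unproj(m,px,z):
    R=np.array(m["orientation"]);d=R@np.array([(px[0]-m["cx"])/K(m),(px[1]-m["cy"])/K(m),1]);o=np.array(m["xyz"])
    return o+d*(z-o[2])/d[2]
def down(a):  # tool pointing down, closing axis (tool y) at angle a in world
    y=np.array([np.cos(a),np.sin(a),0]);z=np.array([0,0,-1.]);return np.column_stack([np.cross(y,z),y,z])
E
python3 - <<'E'
from h import *
for c in ("scene","top"):
    im=vision.read_camera(c);cv2.imwrite(f"pics/{c}0.png",im)
    m=vision.camera_model(c);print(c,m)
    for n in ["carrier","bolt_knob","bar","stray_block","gauge_1","block_a","casting","cap"]:
        print(n,[(np.round(d["at"],3).tolist(),round(d["score"],2),np.round(proj(m,d["at"])).tolist()) for d in look_for(c,n)])
print(monitor.sense()["t"])
E
```

```text
scene {'fov_y': 45.37776572133656, 'cx': 284.15547044119785, 'cy': 204.52773768337536, 'xyz': array([0.12779633, 1.06227587, 0.95190052]), 'orientation': array([[-0.88434192, -0.29350135,  0.36303764],
       [-0.46668699,  0.53590869, -0.70356601],
       [ 0.01194255, -0.79161786, -0.61089978]])}
carrier [([0.626, 0.09, 0.079], 0.6, [285.0, 213.0]), ([0.592, -0.043, 0.198], 0.56, [319.0, 157.0])]
bolt_knob [([0.591, -0.049, 0.195], 0.66, [320.0, 158.0])]
bar [([0.628, 0.089, 0.079], 0.71, [285.0, 213.0]), ([0.487, 0.312, 0.015], 0.67, [293.0, 300.0])]
stray_block [([0.517, 0.003, 0.014], 0.68, [332.0, 225.0]), ([0.63, 0.125, 0.016], 0.53, [278.0, 237.0])]
gauge_1 [([0.446, -0.082, 0.116], 0.95, [369.0, 189.0]), ([0.442, -0.224, 0.082], 0.8, [385.0, 174.0])]
block_a [([0.682, 0.374, 0.019], 0.58, [212.0, 287.0]), ([0.438, -0.009, 0.016], 0.52, [359.0, 231.0])]
casting [([0.797, 0.069, 0.019], 0.83, [238.0, 208.0]), ([0.804, -0.056, 0.005], 0.53, [257.0, 190.0])]
cap [([0.625, 0.088, 0.079], 0.53, [286.0, 213.0]), ([0.758, 0.219, 0.014], 0.5, [221.0, 243.0]), ([0.444, -0.079, 0.114],
[... 451 characters left out ...]
5, 0.198], 0.49, [346.0, 205.0])]
bar [([0.488, 0.284, 0.014], 0.68, [214.0, 257.0])]
stray_block [([0.519, 0.003, 0.018], 0.62, [319.0, 247.0]), ([0.633, 0.122, 0.022], 0.6, [276.0, 204.0])]
gauge_1 [([0.449, -0.221, 0.142], 0.89, [415.0, 272.0]), ([0.447, -0.079, 0.152], 0.54, [358.0, 272.0])]
block_a [([0.806, -0.065, 0.012], 0.74, [344.0, 145.0]), ([0.431, -0.136, 0.018], 0.72, [372.0, 281.0]), ([0.688, 0.374, 0.018], 0.68, [184.0, 183.0]), ([0.44, -0.006, 0.016], 0.57, [323.0, 277.0]), ([0.629, 0.068, 0.01], 0.17, [295.0, 206.0])]
casting [([0.796, 0.055, 0.015], 0.89, [301.0, 147.0]), ([0.627, 0.068, 0.015], 0.51, [295.0, 207.0])]
cap [([0.758, 0.211, 0.021], 0.48, [244.0, 159.0])]
0.9
```

View pics/scene0.png

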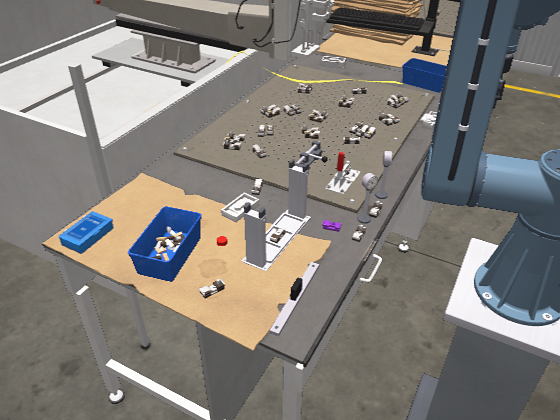

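View pics/top0.png

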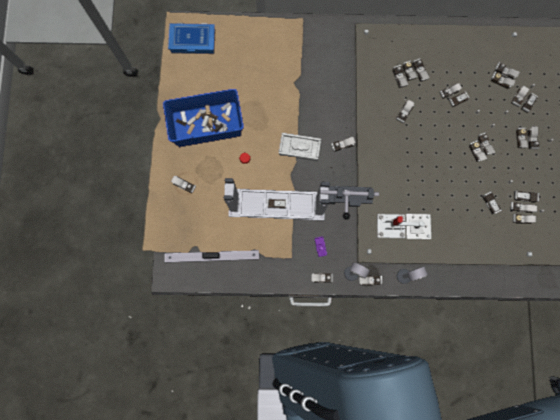

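The top view shows the stray block at (277,203) in the middle bay, with a purple look-alike at (320,246) to leave alone. Dark blocks lie at (182,184), (344,144), (321,278) and (370,281). There are two gauges, at (358,270) and (415,272). The bar is at (211,256) and the knob at (346,214). Next I'll look closer with the wrist camera.

```bash
python3 - <<'E'
from h import *
ims=[]
for i,(p,) in enumerate([((0.45,-0.15,0.42),),((0.56,0.08,0.48),)]):
    robot.movep(p,down(np.pi/2)); 
    m=vision.camera_model("wrist");im=vision.read_camera("wrist");cv2.imwrite(f"pics/w{i}.png",im)
    print({k:np.round(v,3).tolist() for k,v in m.items()}, monitor.sense()["t"],np.round(monitor.sense()["joint_pos"],2))
    for n in ["bolt_knob","stray_block","gauge_1","carrier","bar"]:
        print(n,[(np.round(d["at"],3).tolist(),round(d["score"],2),np.round(proj(m,d["at"])).tolist()) for d in look_for("wrist",n)])
    ims.append(im)
E
```

```text
{'fov_y': 59.552, 'cx': 280.746, 'cy': 213.884, 'xyz': [0.378, -0.15, 0.489], 'orientation': [[0.001, 0.959, 0.282], [1.0, -0.001, -0.0], [0.0, 0.282, -0.959]]} 2.6417 [-0.57 -0.13  1.69 -0.    1.58 -2.14]
bolt_knob [([0.608, -0.05, 0.199], 0.88, [388.0, 362.0])]
stray_block [([0.63, 0.12, 0.025], 0.91, [474.0, 292.0]), ([0.517, -0.001, 0.015], 0.86, [392.0, 213.0])]
gauge_1 [([0.448, -0.091, 0.154], 0.59, [345.0, 184.0]), ([0.444, -0.217, 0.154], 0.58, [208.0, 180.0])]
carrier [([0.622, 0.071, 0.016], 0.71, [436.0, 284.0])]
bar [([0.496, 0.192, 0.014], 0.88, [538.0, 198.0]), ([0.449, -0.089, 0.156], 0.58, [347.0, 186.0])]
{'fov_y': 59.552, 'cx': 280.746, 'cy': 213.884, 'xyz': [0.488, 0.079, 0.549], 'orientation': [[0.0, 0.96, 0.282], [1.0, -0.0, -0.001], [-0.001, 0.282, -0.96]]} 3.9667 [-0.07  0.07  1.38 -0.    1.69 -1.64]
bolt_knob [([0.595, -0.046, 0.199], 0.97, [155.0, 218.0]), ([0.624, 0.055, 0.116], 0.59, [261.0, 221.0])]
stray_block [([0.517, -0.001, 0.013], 0.87, [224.0, 127.0]), ([0.633, 0.122, 0.024], 0.56, [310.0, 208.0])]
gauge_1 [([0.457, -0.08, 0.15], 0.56, [125.0, 74.0])]
carrier []
bar [([0.492, 0.277, 0.014], 0.76, [422.0, 109.0])]
```

View pics/w0.png

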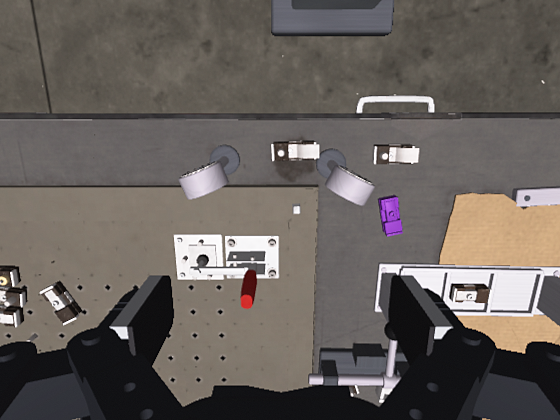

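View pics/w1.png

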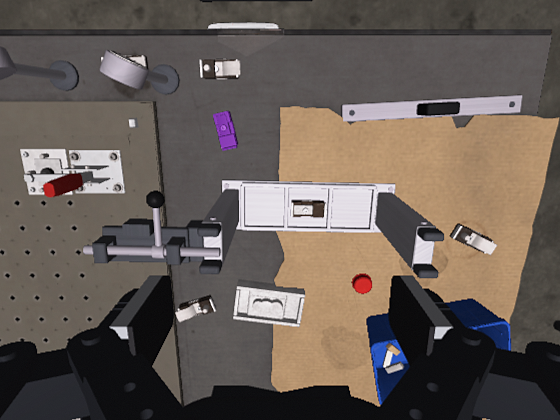

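Wrist view w1 shows the block in the middle bay at (308,209), the knob at (155,199), the saddles at about (211,247) and (426,250), and the bar grip at (438,108). In w0 the gauge feet are at (331,162) and (225,159). Now I'll compute the poses.

```bash
python3 - <<'E'
from h import *
m=vision.camera_model("wrist")
def U(n,px,z): print(n,np.round(unproj(m,px,z),4).tolist())
U("baseFR",(222,182),.008);U("baseFL",(396,184),.008)
for n,p in dict(lip_b0_fr=(243,185),lip_b0_fl=(286,186),b1=(329,187),b2fl=(375,189),b2bl=(377,229),b0br=(240,227)).items(): U(n,p,.012)
U("cheekRf",(210,229),.196);U("cheekRb",(210,265),.196);U("cheekLf",(425,233),.196);U("cheekLb",(427,267),.196)
U("knob",(155,199),.195);U("rod r",(85,251),.195);U("rod l",(220,252),.195)
U("stray",(308,209),.029)
U("bar r",(343,113),.012);U("bar l",(521,104),.012);U("grip",(438,108),.052)
U("block_c",(472,238),.02)
im=cv2.imread("pics/w1.png")
a=cv2.resize(im[160:280,60:330],None,fx=2.9,fy=2.9,interpolation=cv2.INTER_CUBIC)
b=cv2.resize(im[90:280,330:530],None,fx=2,fy=2,interpolation=cv2.INTER_CUBIC)
w0=cv2.imread("pics/w0.png");c=cv2.resize(w0[135:215,170:390],None,fx=1.8,fy=1.8,interpolation=cv2.INTER_CUBIC)
out=np.zeros((600,800,3),np.uint8);out[:348,:783]=a[:348,:783]
b=cv2.resize(b,(262,249));out[350:599,:262]=b;out[350:350+c.shape[0],280:280+c.shape[1]]=c
cv2.imwrite("pics/crop1.png",out)
E
```

```text
baseFR [0.5978, -0.0091, 0.008]
baseFL [0.6012, 0.2519, 0.008]
lip_b0_fr [0.6016, 0.0227, 0.012]
lip_b0_fl [0.6032, 0.0868, 0.012]
b1 [0.6048, 0.151, 0.012]
b2fl [0.6079, 0.2198, 0.012]
b2bl [0.671, 0.2274, 0.012]
b0br [0.6675, 0.0161, 0.012]
cheekRf [0.6082, 0.0071, 0.196]
cheekRb [0.6479, 0.0049, 0.196]
cheekLf [0.6128, 0.2258, 0.196]
cheekLb [0.6505, 0.232, 0.196]
knob [0.5771, -0.0459, 0.195]
rod r [0.6325, -0.1239, 0.195]
rod l [0.6338, 0.0159, 0.195]
stray [0.6341, 0.119, 0.029]
bar r [0.4983, 0.1669, 0.012]
bar l [0.4864, 0.4158, 0.012]
grip [0.4914, 0.2837, 0.052]
block_c [0.683, 0.3718, 0.02]
```

View pics/crop1.png

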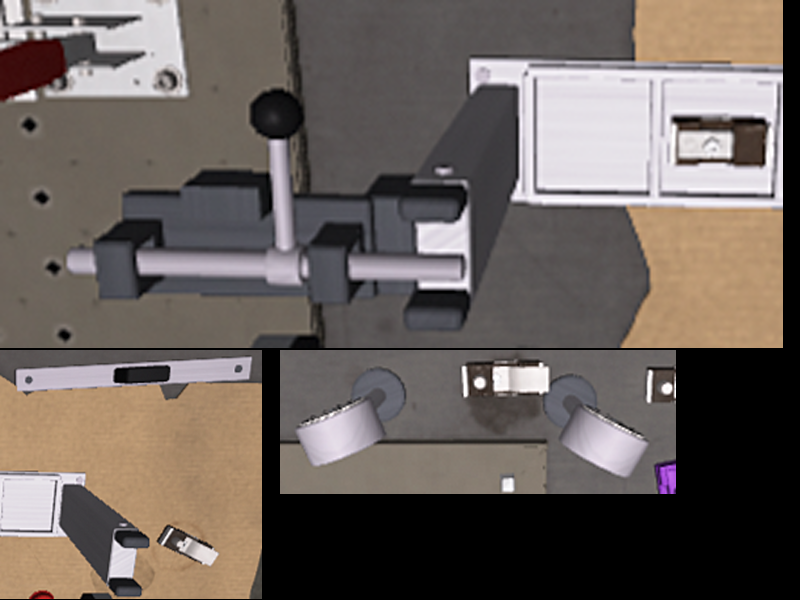

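Gauge, knob and block choices are confirmed: the stray block is brown and white and lies in the middle bay. The crop also gives the dial edge directions. Carrier centre is about (0.635, 0.1205) and its yaw about -0.012. I'll go for the stray block and check from near.

```bash
cat >> h.py <<'E'
YAW=-0.012; C=np.array([0.635,0.1205])
def loc(x,y): 
    c,s=np.cos(YAW),np.sin(YAW); return C+np.array([c*x-s*y,s*x+c*y])
def st(): 
    s=monitor.sense(); print("t",round(s["t"],1),np.round(s["ee_pos"],4),"F",np.round(s["force"],1),"gap",round(s["finger_gap"],4),round(s["gripper_force"],1))
E
python3 - <<'E'
from h import *
p=loc(0,0)
robot.movep([p[0],p[1],0.27],down(YAW)); robot.set_gripper(0.04,25)
m=vision.camera_model("wrist");im=vision.read_camera("wrist");cv2.imwrite("pics/w2.png",im)
print([(np.round(d["at"],3).tolist(),round(d["score"],2),np.round(proj(m,d["at"])).tolist()) for d in look_for("wrist","stray_block")])
print(proj(m,[*p,.029]),proj(m,[*loc(-.031,0),.016]),proj(m,[*loc(.031,0),.016]),proj(m,[*loc(0,.03),.016]),proj(m,[*loc(0,.096),.016]));st()
print(np.round(monitor.sense()["joint_pos"],2))
E
```

```text
[([0.631, 0.12, 0.025], 0.8, [276.0, 192.0]), ([0.511, 0.008, 0.013], 0.73, [157.0, 300.0])]
[280.24266593 192.37161639] [245.78372155 189.10555434] [314.70859261 189.12212745] [280.25113138 155.62226947] [280.25569493  75.3683044 ]
t 6.3 [0.635  0.1205 0.27  ] F [ 0.4  0.7 -0.2] gap 0.0401 0.0
[ 0.    0.37  1.45 -0.    1.33  0.02]
```

View pics/w2.png

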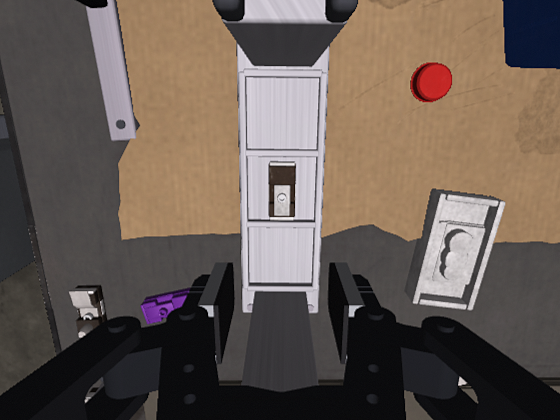

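Prediction and picture agree: the block is at (282,189) against (280,192), and the bay walls match within 1 px. Gripping.

```bash
python3 - <<'E'
from h import *
p=loc(.0005,.001)
robot.set_gripper(0.035,25)
robot.move_linear([p[0],p[1],0.12]); robot.move_linear([p[0],p[1],0.089],velocity=0.04); st()
robot.set_gripper(0.0,30); st()
robot.move_linear([p[0],p[1],0.13],velocity=0.05); st()
cv2.imwrite("pics/w3.png",vision.read_camera("wrist"))
E
```

```text
t 8.6 [0.6357 0.1215 0.0892] F [-0. -0.  1.] gap 0.035 0.0
t 8.9 [0.6359 0.1215 0.0898] F [-1.   0.8  3.6] gap 0.0211 38.7
t 9.8 [0.6353 0.1215 0.1297] F [ 0.3  0.3 -0.6] gap 0.0212 34.4
```

View pics/w3.png

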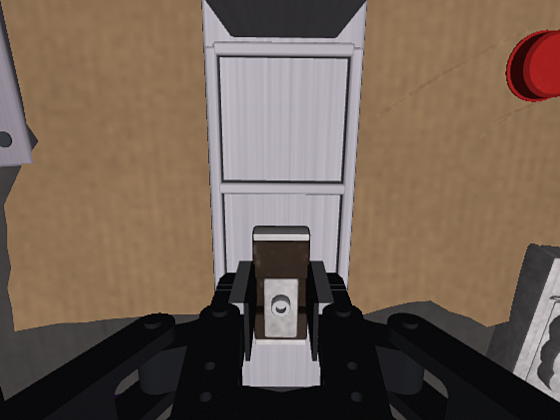

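The block is held level. Now to set it on the mat.

```bash
python3 - <<'E'
from h import *
p=loc(.0005,.001)
robot.move_linear([p[0],p[1],0.30],velocity=0.25)
robot.movep([0.60,0.315,0.30],down(YAW)); 
robot.move_linear([0.60,0.315,0.12],velocity=0.2)
for z in np.arange(0.095,0.0835,-0.0015):
    robot.move_linear([0.60,0.315,z],velocity=0.03)
    if monitor.sense()["force"][2]>2.5: break
st(); robot.set_gripper(0.04); st()
robot.move_linear([0.60,0.315,0.28],velocity=0.25)
robot.set_gripper(0.03)
# knob check
k=loc(-.055,-.166)
robot.movep([k[0],k[1]+0.0,0.38],down(np.pi/2))
m=vision.camera_model("wrist");im=vision.read_camera("wrist");cv2.imwrite("pics/w4.png",im)
print(k,proj(m,[*k,.195]),[(np.round(d["at"],3).tolist(),round(d["score"],2),np.round(proj(m,d["at"])).tolist()) for d in look_for("wrist","bolt_knob")])
st();print(np.round(monitor.sense()["joint_pos"],2))
E
```

```text
t 15.1 [0.6002 0.3152 0.0865] F [0.1 0.9 3.1] gap 0.0207 37.6
t 15.4 [0.5999 0.3149 0.0857] F [-0.  -0.7  0.3] gap 0.0398 0.0
[ 0.57801201 -0.04482806] [280.08444578 209.49987834] [([0.593, -0.048, 0.198], 0.62, [275.0, 231.0])]
t 18.5 [ 0.5781 -0.0443  0.3798] F [ 0.8  0.8 -1.2] gap 0.03 0.0
[-0.28  0.14  1.5   0.    1.5  -1.85]
```

View pics/w4.png

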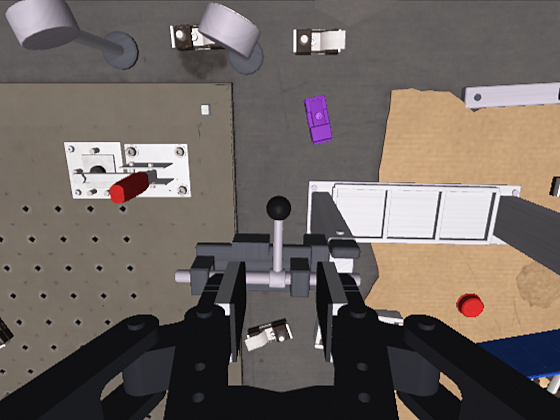

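The knob is at (279,208) against a predicted (280,209.5). Drawing the bolt.

```bash
cat >> h.py <<'E'
TC=0.055  # tcp height above knob centre
def knob(th,y): 
    p=loc(-.055*np.cos(th),-.166+y); return [p[0],p[1],.195+.055*np.sin(th)+TC]
def arc(a,b,y,n=7,v=0.05):
    for t in np.linspace(a,b,n)[1:]: robot.move_linear(knob(t,y),velocity=v)
E
python3 - <<'E'
from h import *
R=down(np.pi/2+YAW)
p=knob(0,0); robot.movep([p[0],p[1],0.32],R); robot.set_gripper(0.04,30)
robot.move_linear(p,velocity=0.08); st()
robot.set_gripper(0.0,30); st()
arc(0,.95,0); st()
robot.move_linear(knob(.95,-.0405),velocity=0.04); st()
arc(.95,0.02,-.0405); st()
robot.set_gripper(0.04); st()
q=knob(0,-.0405); robot.move_linear([q[0],q[1],0.38],velocity=0.2)
m=vision.camera_model("wrist");im=vision.read_camera("wrist");cv2.imwrite("pics/w5.png",im)
print(proj(m,[*loc(-.055,-.206),.195]))
E
```

```text
t 20.2 [ 0.5784 -0.0449  0.2507] F [-0.5 -0.8  0.4] gap 0.0401 0.0
t 20.5 [ 0.5783 -0.0457  0.2508] F [-0.7 -4.   2.1] gap 0.0156 29.2
t 22.5 [ 0.6007 -0.046   0.2943] F [-1.6 -6.  -1.1] gap 0.0158 29.3
t 23.6 [ 0.6005 -0.0859  0.2949] F [-4.3 -1.4  0.7] gap 0.0153 29.5
t 25.5 [ 0.5775 -0.0856  0.2526] F [-2.4  0.2 13.7] gap 0.0158 30.6
t 25.9 [ 0.5768 -0.0852  0.25  ] F [ 0.2 -0.8  1.1] gap 0.0398 0.0
[280.95649362 211.23117783]
```

View pics/w5.png

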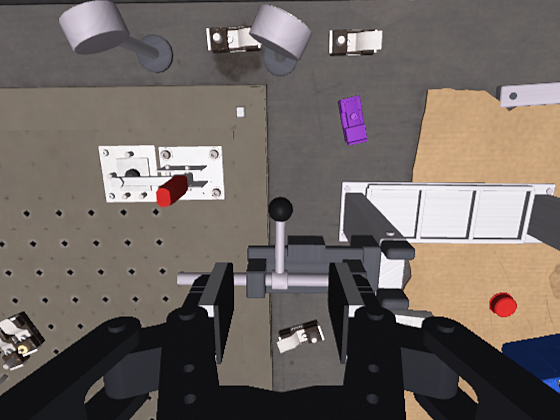

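The bolt is drawn and the handle is level, with the knob at (281,209). Next I'll look straight down on both gauges for foot position and yaw.

```bash
python3 - <<'E'
from h import *
import json
w0={'fov_y':59.552,'cx':280.746,'cy':213.884,'xyz':[.378,-.15,.489],'orientation':[[.001,.959,.282],[1,-.001,0],[0,.282,-.959]]}
A=unproj(w0,(331,162),.005);B=unproj(w0,(225,159),.005);print(A,B)
robot.set_gripper(0.085)
crops=[];ms=[]
for g in (A,B):
    robot.movep([g[0]+.08,g[1],0.42],down(np.pi/2))
    m=vision.camera_model("wrist");im=vision.read_camera("wrist")
    ms.append({k:np.array(v).tolist() for k,v in m.items()})
    print(proj(m,[g[0],g[1],.15]),[(np.round(d["at"],3).tolist(),round(d["score"],2)) for d in look_for("wrist","gauge_1")])
    crops.append(cv2.resize(im[250:390,210:350],(400,400),interpolation=cv2.INTER_CUBIC))
json.dump(ms,open("ms.json","w"))
cv2.imwrite("pics/g.png",np.hstack(crops));st()
E
```

```text
[ 0.44902237 -0.08358775  0.005     ] [ 0.44492986 -0.22335239  0.005     ]
[281.13900229  94.84447738] [([0.455, -0.084, 0.158], 0.84), ([0.449, -0.218, 0.15], 0.84)]
[280.72868666  96.24544889] [([0.452, -0.087, 0.151], 0.7), ([0.452, -0.221, 0.159], 0.57)]
t 28.4 [ 0.5252 -0.2226  0.4193] F [ 0.2 -0.2 -0.2] gap 0.0854 0.0
```

View pics/g.png

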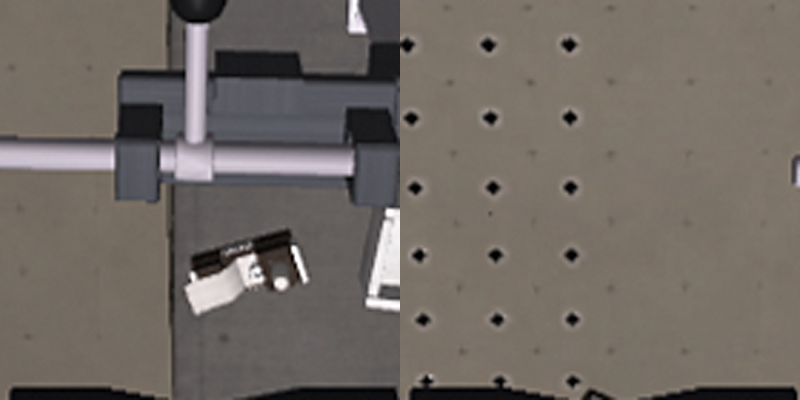

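I cropped the wrong rows, since straight down falls at row ~100. Retaking.

```bash
python3 - <<'E'
from h import *
import json
crops=[];ms=[]
for g in ((.4505,-.0838),(.447,-.2225)):
    robot.movep([g[0]+.072,g[1],0.42],down(np.pi/2))
    m=vision.camera_model("wrist");im=vision.read_camera("wrist")
    ms.append({k:np.array(v).tolist() for k,v in m.items()})
    print(proj(m,[g[0],g[1],.15]))
    crops.append(cv2.resize(im[50:150,231:331],(400,400),interpolation=cv2.INTER_CUBIC))
json.dump(ms,open("ms.json","w"))
cv2.imwrite("pics/g2.png",np.hstack(crops))
E
```

```text
[279.63800942 104.84899805]
[282.19197917 105.92345018]
```

View pics/g2.png

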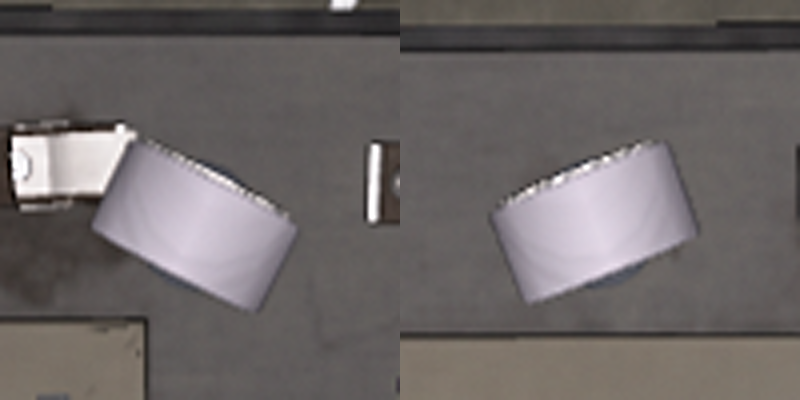

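The dial normals are at -27.1° for A (centre (280,106)) and +21.8° for B (centre (280,106)), and both feet sit symmetrically underneath. A goes to bay2 first, then B to bay1.

```bash
cat >> h.py <<'E'
import json
def stow(i,px,ang,bay):
    m=json.load(open("ms.json"))[i]; g=unproj(m,px,.145); print("gauge",g)
    R=down(np.radians(ang)); Rc=down(YAW)
    robot.movep([g[0],g[1],0.30],R); robot.set_gripper(0.06,40)
    robot.move_linear([g[0],g[1],0.198],velocity=0.08); st()
    robot.set_gripper(0.032); robot.set_gripper(0.0,40); st()
    z0=monitor.sense()["ee_pos"][2]
    robot.move_linear([g[0],g[1],0.203],velocity=0.02); robot.move_linear([g[0],g[1],0.262],velocity=0.08); st()
    f=loc(-.15,bay); b=loc(0,bay)
    robot.move_linear([f[0],f[1],0.262],velocity=0.12,frame=Rc)
    robot.move_linear([b[0],b[1],0.262],velocity=0.12); 
    robot.move_linear([b[0],b[1],0.215],velocity=0.08); st()
    f0=monitor.sense()["force"][2]
    for z in np.arange(0.210,0.2035,-0.001):
        robot.move_linear([b[0],b[1],z],velocity=0.02)
        if monitor.sense()["force"][2]-f0>2: break
    robot.dwell(0.3); st()
    robot.set_gripper(0.034); robot.dwell(.3); robot.set_gripper(0.05); st()
    robot.move_linear([b[0],b[1],0.30],velocity=0.1)
E
python3 - <<'E'
from h import *
stow(0,(279.8,106.2),-27.1,.066)
for c in ("scene","top"):
    vision.read_camera(c);print([(np.round(d["at"],3).tolist(),round(d["score"],2)) for d in look_for(c,"gauge_1")])
E
```

```text
gauge [ 0.45165776 -0.08366915  0.145     ]
t 33.5 [ 0.452  -0.0838  0.1986] F [-0.   0.4 -0.3] gap 0.06 0.0
t 34.1 [ 0.4518 -0.0837  0.1982] F [0.4 0.5 1.3] gap 0.0212 40.0
t 35.4 [ 0.4513 -0.0835  0.2615] F [ 0.3  0.5 -3.2] gap 0.0214 39.5
t 40.0 [0.636  0.1865 0.2151] F [-0.4  1.2 -1.6] gap 0.0213 39.5
t 41.9 [0.6361 0.1866 0.2062] F [-1.5 -0.8  5.4] gap 0.0216 40.6
t 42.8 [0.6358 0.1865 0.205 ] F [-0.5  0.   0.1] gap 0.0502 0.0
[([0.625, 0.184, 0.138], 0.72), ([0.443, -0.221, 0.086], 0.61), ([0.627, 0.093, 0.074], 0.16)]
[([0.629, 0.171, 0.024], 0.72), ([0.446, -0.221, 0.145], 0.64), ([0.475, 0.334, 0.008], 0.64)]
```

```bash
python3 - <<'E'
from h import *
stow(1,(279.9,105.6),21.8,0.0)
# look at bar
robot.movep([0.53,0.16,0.46],down(np.pi/2))
m=vision.camera_model("wrist");json.dump({k:np.array(v).tolist() for k,v in m.items()},open("mb.json","w"))
im=vision.read_camera("wrist");cv2.imwrite("pics/w6.png",im)
for n in ("bar","gauge_1"): print([(np.round(d["at"],3).tolist(),round(d["score"],2),np.round(proj(m,d["at"])).tolist()) for d in look_for("wrist",n)])
for y in (0,.066): print(proj(m,[*loc(0,y),.17]))
st()
E
```

```text
gauge [ 0.44671343 -0.22453348  0.145     ]
t 47.4 [ 0.447  -0.2248  0.1986] F [-0.2  0.6  0.3] gap 0.0598 0.0
t 48.0 [ 0.4467 -0.2246  0.1981] F [-0.1 -0.4  1.9] gap 0.0215 39.5
t 49.3 [ 0.4464 -0.2243  0.2615] F [-0.2  1.  -1.8] gap 0.0216 39.2
t 54.5 [0.6352 0.1205 0.2151] F [ 0.  -1.  -1.6] gap 0.0216 39.1
t 56.5 [0.6353 0.1205 0.2062] F [-2.7 -0.4  5.9] gap 0.0218 40.1
t 57.4 [0.635  0.1205 0.205 ] F [0.4 0.6 0.7] gap 0.0497 0.0
[([0.478, 0.25, 0.011], 0.82, [347.0, 121.0]), ([0.798, 0.083, 0.019], 0.44, [233.0, 328.0])]
[([0.631, 0.123, 0.152], 0.86, [248.0, 267.0]), ([0.631, 0.184, 0.152], 0.62, [302.0, 267.0]), ([0.59, -0.086, 0.196], 0.45, [27.0, 248.0])]
[244.04280886 277.74834533]
[305.60184484 278.37933414]
t 60.0 [0.5301 0.1598 0.4592] F [ 0.6 -0.1  0.2] gap 0.0501 0.0
```

View pics/w6.png

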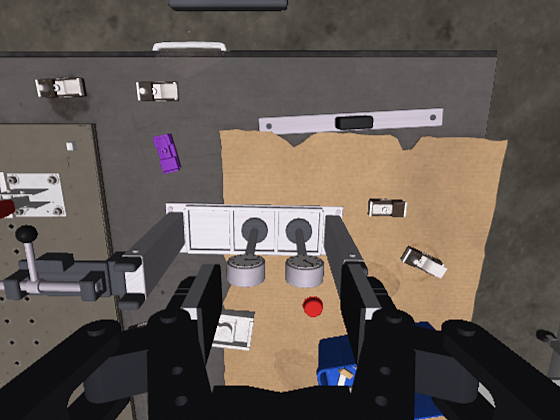

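Both gauges stand upright, in the middle and left bays (dials at (245,270) and (304,270)), and the block lies upright on the mat at (387,208). The bar was shifted: its ends are now at (260,125) and (442,117). Refining from near.

```bash
python3 - <<'E'
from h import *
m=json.load(open("mb.json"))
a=unproj(m,(260,125),.012);b=unproj(m,(442,117),.012);h=unproj(m,(268,125),.012);k=unproj(m,(434,117),.012)
g=unproj(m,(354,120),.052)
d=b-a;print(a,b,(a+b)/2,(h+k)/2,g,np.linalg.norm(d));yaw=-np.arctan2(d[0],d[1]);print("yaw",yaw)
c=(a+b)/2
# camera straight above the middle
robot.movep([c[0]+.072,c[1],0.40],down(np.pi/2))
m=vision.camera_model("wrist");im=vision.read_camera("wrist")
e=proj(m,[c[0],c[1],.012]);print(e)
x,y=int(e[0]),int(e[1]);y0=max(0,y-50)
sub=im[y0:y+50,max(0,x-140):x+140]
cv2.imwrite("pics/w7.png",cv2.resize(sub,None,fx=2.8,fy=2.8,interpolation=cv2.INTER_CUBIC))
json.dump(dict(m={k:np.array(v).tolist() for k,v in m.items()},o=[max(0,x-140),y0]),open("mb2.json","w"))
E
```

```text
[0.48322835 0.13155435 0.012     ] [0.47282975 0.37933138 0.012     ] [0.47802905 0.25544287 0.012     ] [0.47802907 0.25547567 0.012     ] [0.47529702 0.2520985  0.052     ] 0.24799513911160243
yaw 0.04194298829734066
[280.5913464 106.0717605]
```

View pics/w7.png

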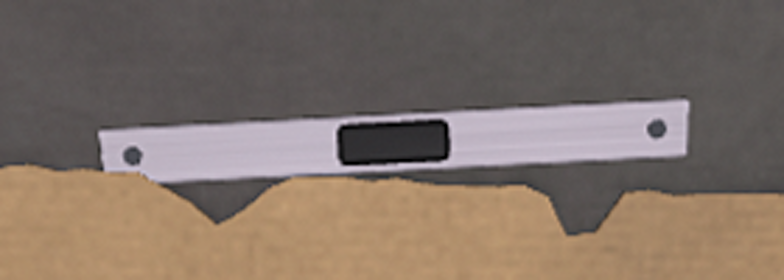

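The grip is centred at crop (394,142), midway between the holes at (133,155) and (657,128), so the yaw is about +0.0515. Picking up the bar and laying it in the saddles.

```bash
python3 - <<'E'
from h import *
d=json.load(open("mb2.json"));m=d["m"];o=d["o"]
g=unproj(m,(o[0]+394/2.8,o[1]+142/2.8),.052);a=unproj(m,(o[0]+133/2.8,o[1]+155/2.8),.012);b=unproj(m,(o[0]+657/2.8,o[1]+128/2.8),.012)
yaw=-np.arctan2((b-a)[0],(b-a)[1]);print(g,(a+b)/2,yaw,np.linalg.norm(b-a))
xy=(g[:2]+(a+b)[:2]/2)/2
robot.set_gripper(0.045,60)
robot.movep([*xy,0.20],down(yaw)); robot.move_linear([*xy,0.11],velocity=.15); robot.move_linear([*xy,0.0905],velocity=.04); st()
robot.set_gripper(0.0,60); st(); z0=monitor.sense()["ee_pos"][2]
robot.move_linear([*xy,0.12],velocity=.05); st()
robot.move_linear([*xy,0.325],velocity=.15)
f=loc(-.12,0);c=loc(0,0)
robot.move_linear([*f,0.325],velocity=.12,frame=down(YAW)); robot.move_linear([*c,0.325],velocity=.12); robot.move_linear([*c,0.295],velocity=.06); robot.dwell(.3); st(); print(z0)
im=vision.read_camera("top");cv2.imwrite("pics/t1.png",cv2.resize(im[150:240,200:400],None,fx=4,fy=4,interpolation=cv2.INTER_CUBIC))
E
```

```text
[0.47874435 0.25562401 0.052     ] [0.47858024 0.25560057 0.012     ] 0.050970747160346844 0.2234560296538235
t 63.5 [0.4786 0.2556 0.0903] F [-0.2  1.5 -1.3] gap 0.0448 0.0
t 63.9 [0.4789 0.2557 0.0908] F [0.4 0.5 1. ] gap 0.0149 59.0
t 64.6 [0.4786 0.2556 0.12  ] F [ 0.   0.8 -3. ] gap 0.0152 58.4
t 69.6 [0.6352 0.1205 0.2954] F [ 0.7  0.2 -2.5] gap 0.0151 58.4
0.09079940378321036
```

```bash
python3 - <<'E'
from h import *
c=loc(0,0);f0=monitor.sense()["force"]
for z in np.arange(0.292,0.2625,-0.0015):
    robot.move_linear([*c,z],velocity=0.025)
    f=monitor.sense()["force"]-f0
    if f[2]>4: break
print(f);st()
E
```

```text
[-3.14645335  1.69392564  9.66068766]
t 74.4 [0.6353 0.1207 0.2667] F [-2.3  1.7  7.4] gap 0.0153 59.8
```

Contact is at 0.2667, so the bar's underside is at ~0.176 and it is seated (cheek tops would have touched at 0.287). Releasing it and shooting the bolt home.

```bash
python3 - <<'E'
from h import *
c=loc(0,0)
robot.set_gripper(0.03); robot.dwell(.2); st()
robot.move_linear([*c,0.38],velocity=.12)
R=down(np.pi/2+YAW); D=-.0405
p=knob(0,D); robot.movep([p[0],p[1],0.34],R); robot.set_gripper(0.04,30)
robot.move_linear(p,velocity=0.08); st()
robot.set_gripper(0.0,30); st()
arc(0,.95,D); st()
robot.move_linear(knob(.95,.0005),velocity=0.04); st()
arc(.95,0.02,.0005); st()
robot.set_gripper(0.04); st()
q=knob(0,0); robot.move_linear([q[0],q[1],0.40],velocity=0.2)
robot.movep([0.56,0.06,0.46],down(np.pi/2))
m=vision.camera_model("wrist");w=vision.read_camera("wrist"); s=vision.read_camera("scene")
print("knob home",proj(m,[*loc(-.055,-.166),.195]),"drawn",proj(m,[*loc(-.055,-.206),.195]))
w=cv2.resize(w[90:310,60:460],(800,440)); s=cv2.resize(s[130:300,200:400],(188,160)); t=cv2.resize(vision.read_camera("top")[120:300,130:450],(284,160))
out=np.zeros((600,800,3),np.uint8);out[:440]=w;out[440:,:188]=s;out[440:,200:484]=t
cv2.imwrite("pics/fin.png",out)
E
```

```text
t 74.9 [0.635  0.1204 0.2648] F [ 0.2  0.2 -0.4] gap 0.0299 0.0
t 79.2 [ 0.5779 -0.0855  0.2507] F [-0.3  0.5  0.6] gap 0.0398 0.0
t 79.5 [ 0.5778 -0.0854  0.2506] F [-0.8 -0.4  3.1] gap 0.0154 29.2
t 81.5 [ 0.601  -0.0857  0.295 ] F [-1.8 -0.4 -1.7] gap 0.0158 29.3
t 82.7 [ 0.6013 -0.0459  0.2947] F [ 2.9 -7.3 -5.9] gap 0.0155 29.4
t 84.6 [ 0.5788 -0.0456  0.2524] F [ 0.6 -6.2  0.9] gap 0.0157 30.3
t 84.9 [ 0.5779 -0.0439  0.2511] F [ 0.1  0.5 -0.1] gap 0.0404 0.0
knob home [168.52038348 205.69139192] drawn [125.86553604 205.12204887]
```

View pics/fin.png

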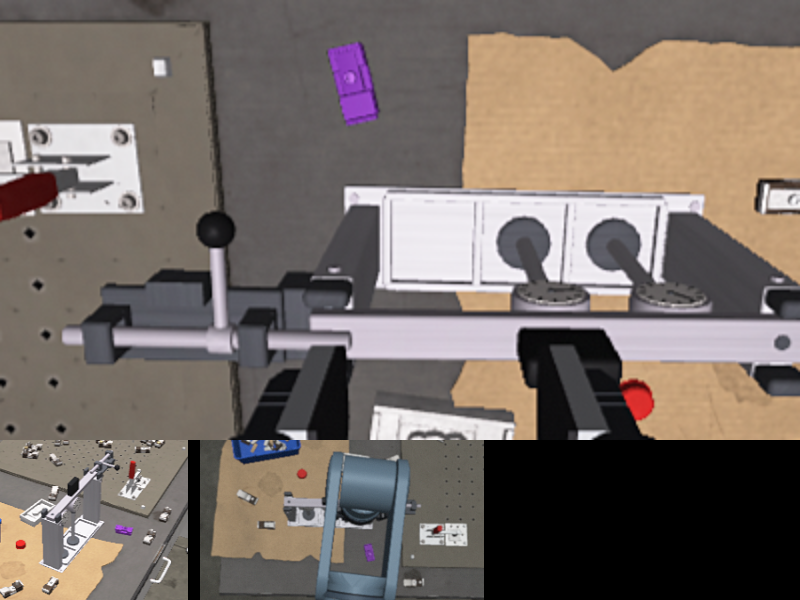

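The knob is at (168,204.5), matching home (168.5,205.7), with the handle level. The rod lies over the bar's end, the bar is in both saddles, and the gauges stand upright. Handing in.

```bash
python3 - <<'E'
from h import *
robot.dwell(0.5); st(); print(robot.close_job())
E
```

```text
t 87.0 [0.56   0.0599 0.46  ] F [0.3 0.6 1. ] gap 0.0398 0.0
the job is handed in; nothing more can be done
None
```

The job is handed in, at 87 s of the allowed 210 s: the clamp block is on the mat, both gauges found stand upright in the middle and left bays, and the bar lies in both saddles with the bolt home over its end and the handle in its notch.

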